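Load a vial rack on the shaker and set its speed

TASK

Load the rack of vials onto the shaker: carry it upright, put it down on the deck between the two side rails and slide it fully home against the end stops, so that the end of the rack holds the rack switch's lever pressed in, and let go. Turn the outer ring of the dual control knob to half speed (its pointer at the long mark in the middle of the scale) and leave the inner timer knob set as it is; load and set in whichever order you like. Leave the empty rack and everything else on the bench where it stands.

Things in the scene. Friction and masses are not known exactly. Their poses are not given: they have to be found in the camera images.
- vial_rack: The rack to load: white box rack, 62 (x) x 160 (y) x 52 mm high, solid walls, holding ten amber vials (fast in it) whose black caps reach 65 mm; about 0.4 kg. Origin: centre of underside; y along its length; either end may go first. Starts in one of two places on the bench. Grip across the 62 mm at mid-length, fingertips 15 mm or more above its underside to clear the shaker's rails.
- empty_rack: Bystander: the same rack without vials (open square cells, 52 mm high), on the bench. Origin: centre of its underside, y along its length.
- shaker: White bench shaker, fixed, 255 (x) x 290 (y) mm; place and yaw differ from start to start. Origin: centre of underside; x to its rear, y to its left, z up. Front (x -127 to -2 mm): low console, top 56 mm above the bench, dual knob on the left, display and two flat keys on the right. Rear (x -3 to 128 mm): aluminium deck, top 90 mm above the bench, with the rails, stops and rack switch.
- rail_mouth (a point): Midway between the left ends of the two deck rails, on the deck (shaker x 60, y 120, z 90 mm); axes as the shaker's. The rails run along y, 10 mm high, inner faces 70 mm apart (4 mm clearance each side of the rack) from y = -95 to 80 mm, then flare outwards to y = 120 mm. The deck is open at this end and ends at y = 145 mm.
- rack_home (a point): Point on the deck (shaker x 60, y -15, z 90 mm) where the centre of the rack's underside lies when fully home; axes as the shaker's. The rack slides home towards -y, its length along y, to two stops 30 mm high with faces at shaker y = -95 mm. Put it down 15 to 70 mm short of home (towards +y), 40 mm being comfortable, so as not to come down on the lever.
- rack_switch (a joint): Angle (rad) of the switch's hinged steel lever, 30 mm long, upright hinge, between the stops 14.5 mm above the deck. 0 = at rest, its roller 8.7 mm in front of the stop faces; grows as pressed in; about 0.30 with the rack fully home, limit 0.38. A light spring (about 0.5 N at the roller) pushes back; the rack's friction on the deck outweighs it.
- switch_roller (a point): Centre of the white roller, 10 mm diameter, at the free end of the switch lever; it moves with the lever.
- speed_ring (a joint): Angle of the dual knob's outer ring, the speed (rad): 0 at the left end of the scale, grows clockwise seen from above, 4.2 at the right end; nine marks 0.525 apart. 2.1 = half speed: its white pointer at the long mark, which points straight to the shaker's rear (+x). Starts between 0.6 and 1.3; turns stiffly (0.04 N m) and stays where left.
- dial_axis (a point): On the dual knob's upright axis, 30 mm above the console (86 mm above the bench), axes as the shaker's. Above the console: ring flange 66 mm diameter from 2 to 7 mm, knurled black ring 54 mm diameter from 7 to 36 mm, grey inner timer knob 25 mm diameter from 37 to 52 mm. The deck begins 63 mm behind. Fingers astride the timer knob can grip the ring from above in any direction.
- timer_mark (a point): Outer end of the white line on top of the inner timer knob, 10.5 mm from the knob's axis; it turns with the timer knob, which turns easily. Leave it where it is.
- tube_rack: Bystander: white wire rack of test tubes, 66 x 200 mm, tubes up to 155 mm high. Origin: centre of its underside.
- beaker_large: Bystander: glass beaker, 72 mm diameter, 95 mm high. Origin: centre of its underside.
- beaker_small: Bystander: glass beaker, 52 mm diameter, 62 mm high. Origin: centre of its underside.
- wash_bottle: Bystander: white plastic bottle, 74 mm diameter, 168 mm high. Origin: centre of its underside.
- amber_bottle: Bystander: amber reagent bottle, 66 mm diameter, 150 mm high. Origin: centre of its underside.
- loose_vial: Bystander: single amber vial, 27 mm diameter, 63 mm high, standing on the bench. Origin: centre of its underside.
- spatula: Bystander: thin steel lab spatula, about 190 mm long, 3 mm thick, lying on the bench. Origin: middle of its underside.

How it is judged:
At the end, for the whole second after the job is handed in: The vial rack is released, at rest and flat on the deck, within 4 mm of home (7 mm sideways, 0.1 rad), its end holding the switch lever past 0.2 rad; the outer ring is within 0.14 rad of half speed (2.1 rad); the timer's mark is within 2 mm of its start (value of joint rack_switch above 0.2 rad and y of vial_rack in the frame of rack_home between -0.004 and 0.004 m and x of vial_rack in the frame of rack_home between -0.007 and 0.007 m and z of vial_rack in the frame of rack_home below 0.004 m and angle between the y axis of vial_rack and the y axis of shaker, either way round below 0.1 rad and angle between vial_rack's own z axis and vertical below 0.06 rad and linear speed of vial_rack below 0.01 m/s and value of joint speed_ring between 1.96 and 2.24 rad and distance of timer_mark from where it was at the start of the episode below 0.002 m); the robot touches nothing.
It fails at once if the inner timer knob is turned (its mark moves more than 3 mm) (distance of timer_mark from where it was at the start of the episode above 0.003 m).
It fails at once if the vial rack is tipped by more than 0.5 rad (angle between vial_rack's own z axis and vertical above 0.5 rad).
It fails at once if the empty rack or another bystander is moved by more than 30 mm (distance of any of empty_rack, tube_rack, beaker_large, beaker_small, wash_bottle, amber_bottle, loose_vial, spatula from where it was at the start of the episode above 0.03 m).
It also fails if it takes over 51 s, if anything falls off the work surface, if the arm or the gripper's body presses on something with over 40 N, if the wrist force passes 120 N, or if a joint passes its speed limit or range.

ROBOT

A 6-joint arm with a two-finger parallel gripper is mounted at the origin on the work surface. World frame = base frame: x ahead of the robot, y to its left, z up, the work surface at z = 0. Lengths are in m, angles in rad, forces in N, time in s.
With the tool pointing down it reaches from about 0.425 to 0.95 m from the base axis. Payload 14.7 kg.
Tool frame: the origin (TCP) lies on the centre line of the jaws, within the pads' length; the fingertips stand 22 mm ahead of it and the grasp point (between the pads) lies 3 mm ahead of it; z points along the fingers, y is the direction in which the jaws open and shut (so a half turn about z gives the same grasp; the last joint's range is limited). The gripper opens to 85 mm and grips with 20 to 120 N. Pads are 22 mm wide; open, the fingers measure 114 mm over their backs; the gripper's body (76 mm by 85 mm) begins 54 mm behind the grasp point. The pads swing forward as they close: fully open they stand 13 mm farther back than shut.
Start: joints at [-1.368, 0.48, 1.596, -0, 1.065, -0.047], TCP at [0.161, -0.63, 0.253] pointing down, gripper open.
Joint ranges: [-2.75, 2.75], [-0.82, 2.05], [0.23, 2.67], [-1.56, 4.7], [0.09, 2.69], [-2.92, 2.92]. Speed limits (rad/s): [1.89, 1.89, 2.39, 3.01, 3.01, 3.01].

INTERFACE

Orientations are given as a unit quaternion [w, x, y, z].
In Python, from station import get_state, camera, camera_model, sign_off gives the robot as it stands.
- The arm moves only by the tool send_rows, never from a script. Its argument "deltas" is a list of rows, each an object with "rot": the turn, a rotation vector about the tool's x, y, z in rad, a list of three; "dp": the shift along the tool's x, y, z in m, a list of three; "claw": the closure, from 0 (fully open) to 1 (shut). In form: [{"rot": [wx, wy, wz], "dp": [tx, ty, tz], "claw": claw}, ...]. A call has 1 to 5 rows; each row is the pose to reach, as a shift and turn from the pose measured when the call began, along the tool's axes at that moment; what a row does not reach only later rows make up. A row lasts 1/12 s, in which the tool goes at most 41.7 mm and 7.16 degrees, less where a joint would pass 70% of its speed; a pose out of reach is approached as far as the arm can. A call with a gripper value outside its range is refused whole. The fingers move at their own pace and stop on an object; the grip force is fixed at half the most. Time passes only in rows, so rows that repeat a pose let the fingers close. It gives the time, the measured TCP pose, the force and the opening at its end, in the units of the state.
- get_state(): the state, without advancing time (a new reading comes with each control period).
- camera(name): name is "scene" or "side" or "wrist"; returns the picture (400x640x3 uint8, red, green, blue); there is no depth.
- camera_model(name): a dict with "vertical_fov" (degrees; the focal length in pixels is half the picture's height over the tangent of half this angle, whatever the lens; pixels are square), "cx", "cy" (the principal point, pixels), "R" (3x3) and "t" (3): a world point X has camera coordinates R X + t. Camera axes: x right, y down, z forward; pixel columns grow to the right and rows downward; lengths in m; the calibration is good to about 2 mm. A picture is of the moment at which its call begins: read the wrist's pose just before it. camera_model takes no time and is no camera call; for the wrist camera it gives the pose at the moment of the call.
- sign_off(): hands the job in, once; it reports no verdict.
The state is a dict: "time": time; "joint_pos": joint angles; "dq": joint speeds; "tau": joint torques, N m; "eef_pos": TCP position; "orientation": TCP orientation; "ft_force": force on the tool from outside, world axes, zero at the start; "ft_torque": the same for the moment, N m; "gripper_width": finger opening in m.
Only numpy, scipy, OpenCV 4.12 (cv2) and the standard library are available. Lean on these libraries where they do the work, as an engineer would, in place of code of your own. Each camera call takes 0.05 s, during which the arm holds its last target.

## Working session

There is one attempt and no reset: what is moved stays moved. The work goes in short steps, Python scripts to look and compute and a tool call to move; the robot and the scene stay as the last step left them, time stands still between calls to the robot, and variables do not carry over. Pictures are saved under pics/ and viewed, and the job is handed in when it is done.

Besides the shell and the picture viewer there is one more tool, called after "Call:" as a command line: name --argument value ..., lists and objects as JSON in quotes. send_rows: Moves the arm, as the interface text tells. Its arguments: {"type":"object","properties":{"deltas":{"type":"array"}},"required":["deltas"]}

```bash
ls; mkdir -p pics
python3 - <<'E'
from station import *
import cv2,json
s=get_state();print(s)
for n in ["scene","side","wrist"]:
    m=camera_model(n);print(n,m)
    cv2.imwrite(f"pics/{n}0.png",camera(n)[:,:,::-1])
E
```

```text
pics
{'time': 0.0, 'joint_pos': array([-1.36760503e+00,  4.80806527e-01,  1.59688133e+00, -1.26787129e-05,
        1.06507755e+00, -4.65943486e-02]), 'dq': array([ 1.44392069e-03,  7.85010092e-04, -2.30195646e-03,  1.05630583e-04,
        7.67770481e-05,  1.06893970e-04]), 'tau': array([ 9.23151383e-04, -9.50645471e+01, -4.30171859e+01, -6.38830352e-04,
        1.20230560e-02,  5.51030240e-06]), 'eef_pos': array([ 0.16062046, -0.6294475 ,  0.25268601]), 'orientation': array([-5.84150173e-04,  9.92210470e-01,  1.24571421e-01, -5.13928384e-05]), 'ft_force': array([-0.31353042,  0.35705357,  0.52433658]), 'ft_torque': array([-0.03509915,  0.03568243, -0.01705187]), 'gripper_width': 0.08541560564965568}
scene {'vertical_fov': 55.21555145671696, 'cx': 320.6720330705395, 'cy': 196.01838870321257, 'R': array([[-0.32405165,  0.94601777, -0.00639536],
       [ 0.79614139,  0.26904844, -0.54200721],
       [-0.51102779, -0.18072995, -0.8403495 ]]), 't': array([ 0.17936753, -0.39143347,  1.47725502])}
side {'vertical_fov': 53.01509070461762, 'cx': 325.8193980009158, 'cy': 198.15695635034953, 'R': array([[-0.86074514, -0.50851531,  0.02302149],
       [-0.30129946,  0.47250305, -0.82822672],
       [ 0.41028824, -0.71982848, -0.55992009]]), 't': array([0.47106856, 0.21691733, 0.96839014])}
wrist {'vertical_fov': 64.62443662502986, 'cx': 322.5765008615788, 'cy': 200.85351421821008, 'R': array([[ 2.47141049e-01, -9.68979421e-01, -4.29351843e-04],
       [-9.31912970e-01, -2.37808477e-01,  2.73834519e-01],
       [-2.65442118e-01, -6.72756319e-02, -9.61776726e-01]]), 't': array([-0.64943977, -0.03477154,  0.37871401])}
```

View pics/scene0.png

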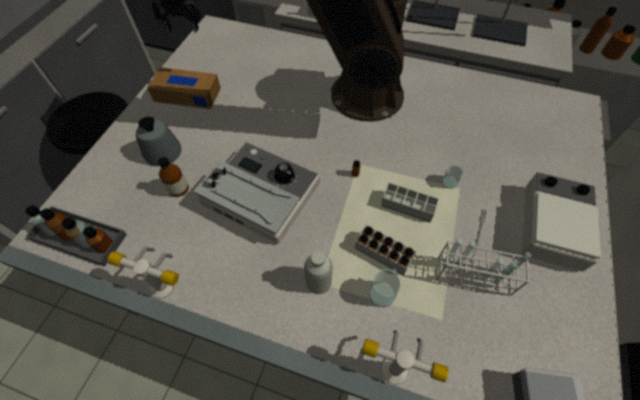

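View pics/side0.png

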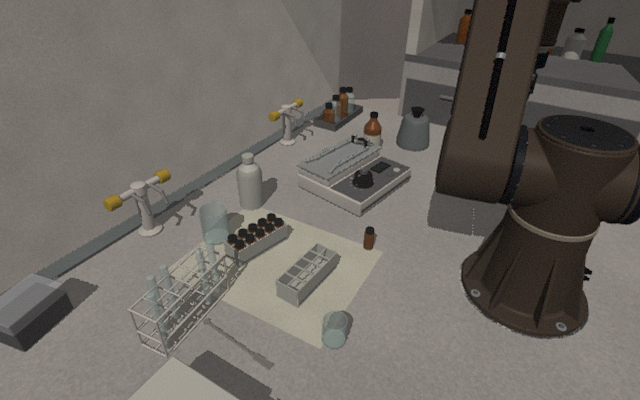

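View pics/wrist0.png

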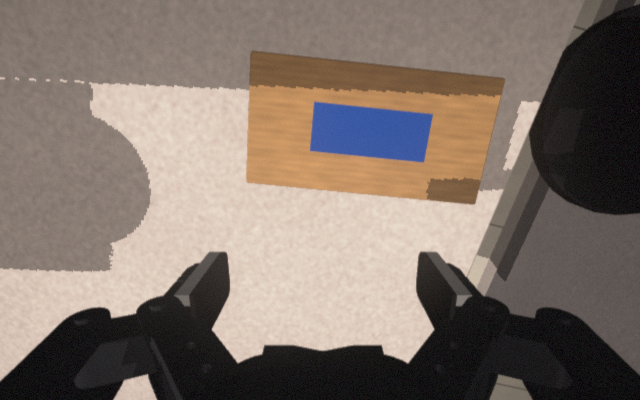

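```bash
cat > h.py <<'E'
import numpy as np, cv2
from station import *
from scipy.spatial.transform import Rotation as Rn
def K(m): 
    f=200/np.tan(np.radians(m["vertical_fov"])/2); return np.array([[f,0,m["cx"]],[0,f,m["cy"]],[0,0,1]])
def plane(m,uv,z):
    R=np.array(m["R"]);t=np.array(m["t"]);C=-R.T@t
    uv=np.atleast_2d(np.array(uv,float)); d=np.c_[uv,np.ones(len(uv))]@np.linalg.inv(K(m)).T@R
    return C+d*((z-C[2])/d[:,2])[:,None]
def tri(m1,u1,m2,u2):
    P=[K(m)@np.c_[m["R"],m["t"]] for m in (m1,m2)]
    X=cv2.triangulatePoints(P[0],P[1],np.array(u1,float).reshape(-1,2).T,np.array(u2,float).reshape(-1,2).T)
    return (X[:3]/X[3]).T
def proj(m,X):
    X=np.atleast_2d(X); c=X@np.array(m["R"]).T+m["t"]; p=c@K(m).T; return p[:,:2]/p[:,2:]
def tool():
    s=get_state(); w,x,y,z=s["orientation"]; return s, Rn.from_quat([x,y,z,w])
E
python3 - <<'E'
from h import *
sc=cv2.imread("pics/scene0.png"); si=cv2.imread("pics/side0.png")
a=cv2.resize(sc[130:310,180:480],None,fx=2.6,fy=2.6,interpolation=cv2.INTER_CUBIC); cv2.imwrite("pics/sc_c.png",cv2.convertScaleAbs(a,alpha=1.6))
a=cv2.resize(si[90:290,200:420],None,fx=3,fy=3,interpolation=cv2.INTER_CUBIC)[:600]; cv2.imwrite("pics/si_c.png",cv2.convertScaleAbs(a,alpha=1.5))
m=camera_model("scene"); M=camera_model("side")
print(plane(m,[[385,250],[285,172],[318,178],[272,238],[195,195]],0.06))
E
```

```text
[[ 0.6456186   0.21992099  0.06      ]
 [ 0.48538305 -0.14168339  0.06      ]
 [ 0.47406155 -0.03560691  0.06      ]
 [ 0.71193412 -0.09053785  0.06      ]
 [ 0.65309471 -0.36829738  0.06      ]]
```

View pics/sc_c.png

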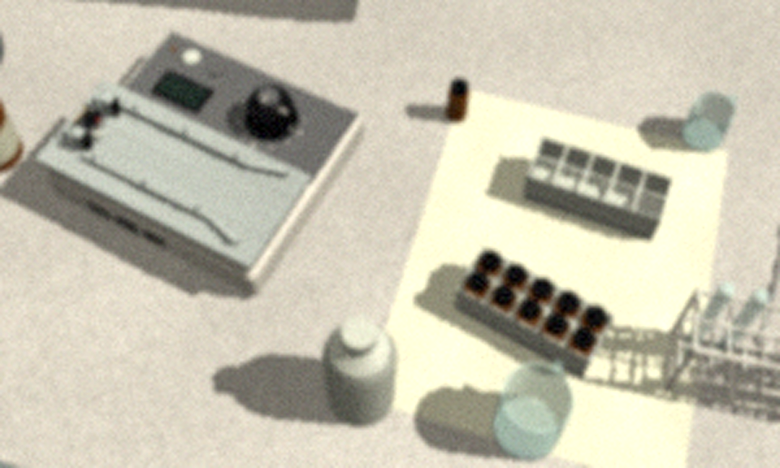

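View pics/si_c.png

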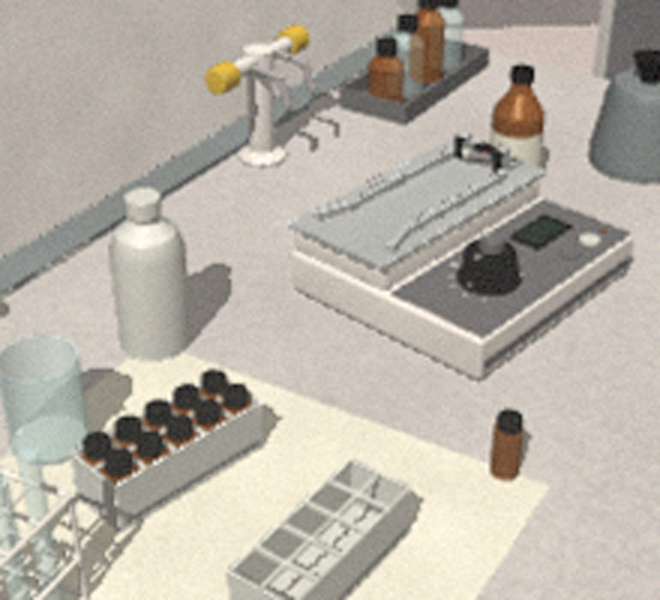

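Run:
```python
from h import *
m=camera_model("scene"); M=camera_model("side"); w=camera_model("wrist")
A=np.array([(490,262),(516,275),(542,289),(568,302),(596,318),(477,283),(503,297),(530,311),(556,325),(584,340)])/2.6+[180,130]
B=np.array([(236,397),(208,411),(179,428),(149,443),(118,463),(214,382),(187,397),(158,413),(128,430),(97,446)])/3+[200,90]
X=tri(m,A,M,B); print(X.round(3)); c=X.mean(0); print("rack",c); d=X[4]-X[0]+X[9]-X[5]; print(np.arctan2(d[1],d[0]))
# shaker: left corner deck rear, knob, rail ends
S=np.array([(270,110),(285,174),(234,242),(253,270)])/2.6+[180,130]
T=np.array([(490,253),(388,247),(318,216),(291,228)])/3+[200,90]
print(tri(m,S,M,T).round(3))
s,R=tool(); C=-w["R"].T@w["t"]; print("cam in tool",R.inv().apply(C-s["eef_pos"]), R.inv().as_matrix()@w["R"].T)
print(plane(m,np.array([[490,262],[596,318]])/2.6+[180,130],.065))
```

```text
[[0.6   0.161 0.057]
 [0.608 0.191 0.059]
 [0.615 0.222 0.058]
 [0.622 0.253 0.06 ]
 [0.629 0.284 0.057]
 [0.63  0.154 0.057]
 [0.637 0.184 0.057]
 [0.644 0.216 0.058]
 [0.651 0.246 0.057]
 [0.658 0.278 0.058]]
rack [0.62934091 0.2189396  0.05783431]
1.3440446458182416
[[ 0.501 -0.138  0.086]
 [ 0.587 -0.084  0.095]
 [ 0.684 -0.104  0.092]
 [ 0.703 -0.077  0.083]]
cam in tool [ 0.07015558 -0.00015684 -0.12077667] [[-9.95960573e-05 -9.61759879e-01 -2.73894005e-01]
 [ 9.99999718e-01 -2.99649693e-04  6.88569372e-04]
 [-7.44310650e-04 -2.73893859e-01  9.61759637e-01]]
[[0.60513888 0.16133939 0.065     ]
 [0.63351308 0.28425025 0.065     ]]
```

Call:
send_rows --deltas '[{"rot":[0,0,-0.12],"dp":[0.032,-0.027,-0.004],"claw":0},{"rot":[0,0,-0.24],"dp":[0.064,-0.053,-0.008],"claw":0},{"rot":[0,0,-0.36],"dp":[0.096,-0.08,-0.012],"claw":0},{"rot":[0,0,-0.48],"dp":[0.128,-0.106,-0.016],"claw":0},{"rot":[0,0,-0.6],"dp":[0.16,-0.133,-0.02],"claw":0}]'

```text
time: 0.57
eef_pos: [0.2829, -0.4601, 0.2728]
orientation: [-0.001, 0.91, 0.415, 0.0]
ft_force: [1.0, -0.3, -0.5]
gripper_width: 0.0856
```

```bash
cat >> h.py <<'E'
def go(x,y,z,psi=None):
    """print delta to TCP (x,y,z), tool x heading psi, pointing down"""
    s,R=tool(); p=s["eef_pos"]
    G=Rn.from_matrix(np.array([[np.cos(psi),np.sin(psi),0],[np.sin(psi),-np.cos(psi),0],[0,0,-1]]).T.T) if psi is not None else R
    d=R.inv().apply(np.array([x,y,z])-p); r=(R.inv()*G).as_rotvec()
    print("t",round(s["time"],2),"p",p.round(4),"psi",round(float(np.arctan2(R.as_matrix()[1,0],R.as_matrix()[0,0])),4),"w",round(s["gripper_width"],4),"F",np.round(s["ft_force"],1),"j",s["joint_pos"].round(2))
    print("dp",d.round(4),"rot",r.round(4),"rows",max(np.linalg.norm(d)/.0417,np.linalg.norm(r)/.125).round(1))
E
python3 -c "
from h import *
go(.48,-.19,.30,1.0)"
```

```text
t 0.57 p [ 0.2829 -0.4601  0.2728] psi 0.8552 w 0.0856 F [ 1.  -0.3 -0.5] j [-1.08  0.31  1.82  0.    1.01 -0.36]
dp [ 0.3331 -0.0285 -0.0269] rot [-0.0009 -0.0008 -0.1448] rows 8.0
```

Call:
send_rows --deltas '[{"rot":[0,0,-0.145],"dp":[0.333,-0.028,-0.027],"claw":0},{"rot":[0,0,-0.145],"dp":[0.333,-0.028,-0.027],"claw":0},{"rot":[0,0,-0.145],"dp":[0.333,-0.028,-0.027],"claw":0},{"rot":[0,0,-0.145],"dp":[0.333,-0.028,-0.027],"claw":0},{"rot":[0,0,-0.145],"dp":[0.333,-0.028,-0.027],"claw":0}]'

```text
time: 0.98
eef_pos: [0.4054, -0.2922, 0.2899]
orientation: [-0.001, 0.878, 0.479, 0.0]
ft_force: [1.1, -0.8, -0.2]
gripper_width: 0.0854
```

```bash
python3 -c "
from h import *
go(.48,-.19,.30,1.0)"
```

```text
t 0.98 p [ 0.4054 -0.2922  0.2899] psi 1.0 w 0.0854 F [ 1.1 -0.8 -0.2] j [-0.69  0.23  1.89  0.    1.02 -0.12]
dp [ 0.1263  0.0076 -0.01  ] rot [-0.0008 -0.0008 -0.    ] rows 3.0
```

Call:
send_rows --deltas '[{"rot":[0,0,0],"dp":[0.126,0.008,-0.01],"claw":0},{"rot":[0,0,0],"dp":[0.126,0.008,-0.01],"claw":0},{"rot":[0,0,0],"dp":[0.126,0.008,-0.01],"claw":0},{"rot":[0,0,0],"dp":[0.126,0.008,-0.01],"claw":0}]'

```text
time: 1.32
eef_pos: [0.4834, -0.1857, 0.3006]
orientation: [-0.001, 0.877, 0.481, 0.001]
ft_force: [-0.3, 0.0, 0.5]
gripper_width: 0.0856
```

```bash
cat >> h.py <<'E'
import pickle
def snap(n,k="wrist"):
    m=camera_model(k); im=camera(k)[:,:,::-1].copy(); cv2.imwrite(f"pics/{n}.png",im); pickle.dump(m,open(f"pics/{n}.pkl","wb")); return m,im
def ld(n): return pickle.load(open(f"pics/{n}.pkl","rb")),cv2.imread(f"pics/{n}.png")
E
python3 -c "
from h import *
go(.48,-.19,.30,1.0); snap('w1')"
```

```text
t 1.32 p [ 0.4834 -0.1857  0.3006] psi 1.0034 w 0.0856 F [-0.3  0.   0.5] j [-0.43  0.25  1.84  0.    1.06  0.14]
dp [-0.0054 -0.0006  0.0006] rot [ 0.0003 -0.0027  0.0034] rows 0.1
```

View pics/w1.png

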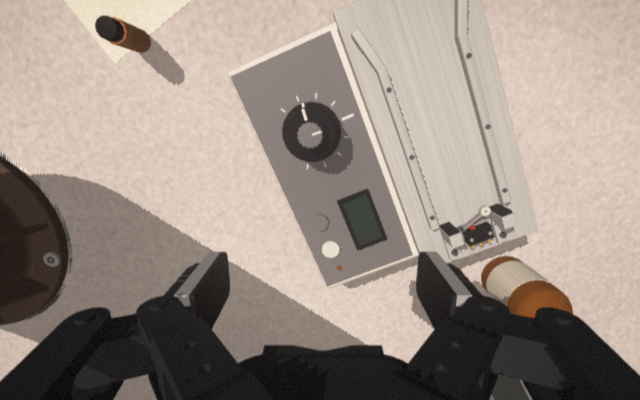

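Run:
```python
from h import *
m,im=ld("w1")
cv2.imwrite("pics/w1k.png",cv2.resize(im[80:190,260:370],None,fx=5,fy=5,interpolation=cv2.INTER_CUBIC))
cv2.imwrite("pics/w1d.png",cv2.resize(im[0:270,330:545],None,fx=2.2,fy=2.2,interpolation=cv2.INTER_CUBIC))
```

```text
(no output)
```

View pics/w1k.png

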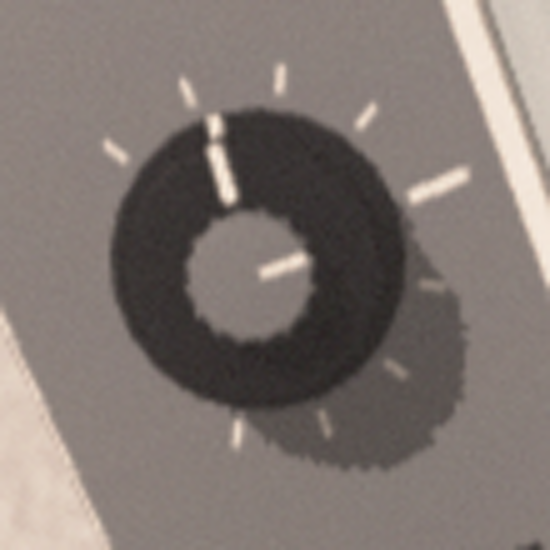

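View pics/w1d.png

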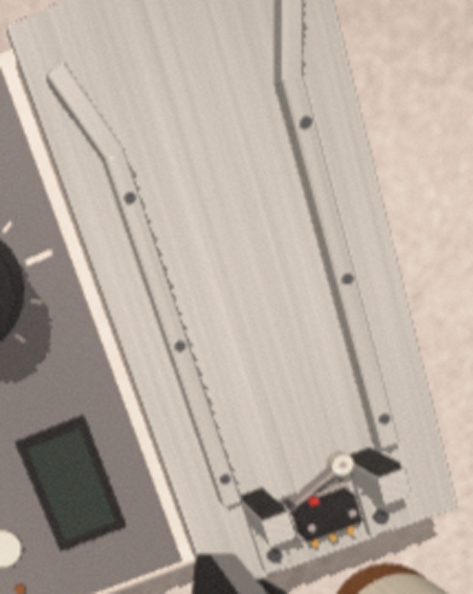

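```bash
cat > meas.py <<'E'
from h import *
def ang(v): return np.arctan2(v[1],v[0])
E
python3 - <<'E'
from meas import *
m,im=ld("w1"); print(-m["R"].T@m["t"])
k=lambda a,o=(260,80),s=5: (np.array(a,float)+.5)/s+np.array(o)-.5
fl=plane(m,k([258,258]),.063)[0]; tm=plane(m,k([250,275]),.108)[0]; print("axis",fl,tm)
c=(fl+tm)/2
lm=plane(m,k([[410,198],[468,173]]),.056); print("long mark",lm, [ang(p-c) for p in lm], ang(lm[1]-lm[0]))
pt=plane(m,k([[232,200],[212,150]]),.092); print("ptr",pt,[ang(p-c) for p in pt],ang(pt[1]-pt[0]))
ft=plane(m,k([213,125]),.063)[0];print("fl ptr",ang(ft-c))
tk=plane(m,k([[115,152],[187,92],[280,78],[367,116],[440,185],[432,286],[397,370],[325,424],[237,433]]),.056); a=[ang(p-c) for p in tk]; print(np.unwrap(a)); cc,r=cv2.minEnclosingCircle(tk[:,:2].astype(np.float32)); print("tick centre",cc,r)
t2=plane(m,k([[262,275],[305,259]]),.108); print("timer mark",[ang(p-tm) for p in t2],ang(t2[1]-t2[0]))
D=lambda a:k(a,(330,0),2.2)
# rails top inner edges z .1
fr=plane(m,D([[118,158],[232,494]]),.1); rr=plane(m,D([[302,80],[394,446]]),.1)
print("front rail", fr, ang(fr[0]-fr[1])-np.pi/2,"rear",rr, ang(rr[0]-rr[1])-np.pi/2)
st=plane(m,D([[262,490],[375,462]]),.12);print("stops",st,ang(st[1]-st[0]))
ro=plane(m,D([342,465]),.1045+.005);print("roller",ro)
E
```

```text
[ 0.52114782 -0.12704458  0.42151123]
axis [ 0.49949972 -0.13810476  0.063     ] [ 0.4991394 -0.1385912  0.108    ]
long mark [[ 0.53494684 -0.14559863  0.056     ]
 [ 0.5486807  -0.14794951  0.056     ]] [np.float64(-0.20077222076685808), np.float64(-0.19211700334910636)] -0.16953091255628114
ptr [[ 0.50307537 -0.12478854  0.092     ]
 [ 0.5050277  -0.11453127  0.092     ]] [np.float64(1.300582727119801), np.float64(1.3355638297509629)] 1.3827093061553686
fl ptr 1.3237459640079097
[ 1.94887621  1.4135926   0.8747139   0.33474209 -0.19527475 -0.72735098
 -1.24417422 -1.76125841 -2.27490017]
tick centre (0.5016350150108337, -0.13945816457271576) 0.041199252009391785
timer mark [np.float64(-0.5674550955943454), np.float64(-0.290270476474659)] -0.21848952652930229
front rail [[ 0.58954308 -0.12737593  0.1       ]
 [ 0.56095443 -0.29125301  0.1       ]] -0.17271364302488235 rear [[ 0.6695507  -0.14227372  0.1       ]
 [ 0.63786967 -0.31123287  0.1       ]] -0.18535476278705487
stops [[ 0.57099034 -0.28670472  0.12      ]
 [ 0.62028603 -0.30216118  0.12      ]] -0.3038373296622538
roller [[ 0.61003491 -0.30127471  0.1095    ]]
```

```bash
python3 -c "
from h import *
go(.50,-.1385,.20,1.0)"
```

```text
t 1.37 p [ 0.4822 -0.1873  0.3002] psi 1.0043 w 0.0857 F [-0.8 -0.4 -0.6] j [-0.43  0.24  1.84  0.    1.06  0.14]
dp [ 0.0506 -0.0111  0.1003] rot [-0.0003 -0.0017  0.0043] rows 2.7
```

Call:
send_rows --deltas '[{"rot":[0,0,0],"dp":[0.0506,-0.0111,0.1],"claw":0},{"rot":[0,0,0],"dp":[0.0506,-0.0111,0.1],"claw":0},{"rot":[0,0,0],"dp":[0.0506,-0.0111,0.1],"claw":0},{"rot":[0,0,0],"dp":[0.0506,-0.0111,0.1],"claw":0},{"rot":[0,0,0],"dp":[0.0506,-0.0111,0.1],"claw":0}]'

```text
time: 1.78
eef_pos: [0.499, -0.1385, 0.1993]
orientation: [-0.002, 0.876, 0.482, -0.001]
ft_force: [0.1, -0.8, 0.4]
gripper_width: 0.0853
```

```bash
python3 -c "
from h import *
go(.50,-.1385,.088,1.0); m,im=snap('w2'); cv2.imwrite('pics/w2k.png',cv2.resize(im[100:300,230:430],None,fx=3,fy=3,interpolation=2))"
```

```text
t 1.78 p [ 0.499  -0.1385  0.1993] psi 1.0053 w 0.0853 F [ 0.1 -0.8  0.4] j [-0.33  0.37  1.95  0.    0.83  0.23]
dp [0.0005 0.0012 0.1113] rot [-0.0034 -0.0006  0.0053] rows 2.7
```

View pics/w2k.png

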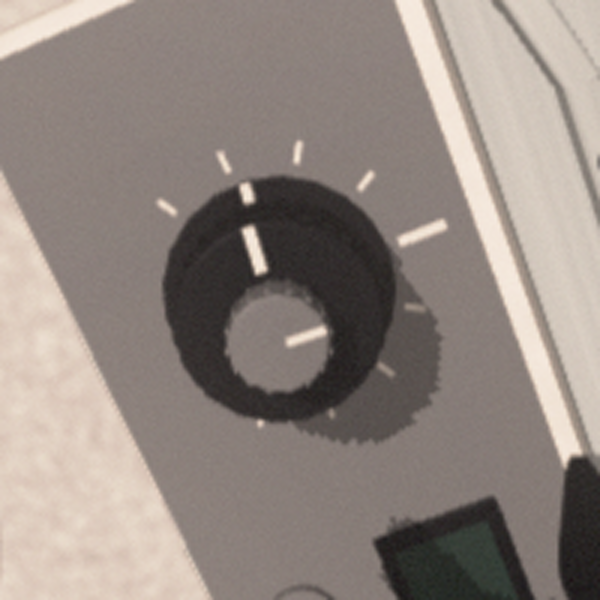

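Run:
```python
from meas import *
m1,_=ld("w1");m2,_=ld("w2")
k1=lambda a:(np.array(a,float)+.5)/5+[259.5,79.5]
k2=lambda a:(np.array(a,float)+.5)/3+[229.5,99.5]
# timer centre, timer mark tip, ptr inner, ptr outer, long mark in/out
a=k1([[250,275],[305,259],[232,200],[212,150],[410,198],[468,173]]); b=k2([[278,338],[325,331],[262,272],[247,228],[400,241],[446,223]])
X=tri(m1,a,m2,b); print(X.round(4)); c=X[0]
for p in X[1:]: print(ang(p-c))
p=plane(m2,b,.092);print(ang(p[2]-c),ang(p[3]-c), plane(m2,b[:1],.108))
p=plane(m2,b,.056);print(ang(p[4]-c),ang(p[5]-c))
```

```text
[[ 0.4988 -0.1388  0.1031]
 [ 0.5099 -0.1418  0.1082]
 [ 0.5031 -0.1248  0.0942]
 [ 0.5049 -0.1144  0.088 ]
 [ 0.5351 -0.1456  0.056 ]
 [ 0.5487 -0.1479  0.0568]]
-0.2658130841544588
1.2717150636587067
1.323835907485177
-0.18689114227943673
-0.18124949845933022
1.291656136431206 1.3046928117128758 [[ 0.49966315 -0.13743129  0.108     ]]
-0.1871712694649075 -0.1852713203550564
```

Call:
send_rows --deltas '[{"rot":[0,0,0],"dp":[0.0007,0,0.04],"claw":0},{"rot":[0,0,0],"dp":[0.0007,0,0.08],"claw":0},{"rot":[0,0,0],"dp":[0.0007,0,0.1],"claw":0},{"rot":[0,0,0],"dp":[0.0007,0,0.111],"claw":0},{"rot":[0,0,0],"dp":[0.0007,0,0.111],"claw":0}]'

```text
time: 2.25
eef_pos: [0.4999, -0.1395, 0.0891]
orientation: [-0.001, 0.877, 0.481, -0.0]
ft_force: [-1.0, -0.5, -0.7]
gripper_width: 0.0851
```

Call:
send_rows --deltas '[{"rot":[0,0,0],"dp":[0,0,0],"claw":0.3},{"rot":[0,0,0],"dp":[0,0,0],"claw":0.45},{"rot":[0,0,0],"dp":[0,0,0],"claw":0.6},{"rot":[0,0,0],"dp":[0,0,0],"claw":0.6}]'

```text
time: 2.58
eef_pos: [0.4986, -0.1389, 0.0909]
orientation: [-0.002, 0.877, 0.481, -0.001]
ft_force: [-12.6, 5.8, 20.7]
gripper_width: 0.0523
```

```bash
python3 -c "
from h import *
go(.50,-.1385,.088,1.0); m,im=snap('w3')"
```

```text
t 2.58 p [ 0.4986 -0.1389  0.0909] psi 1.0034 w 0.0523 F [-12.6   5.8  20.7] j [-0.33  0.53  2.03  0.    0.58  0.23]
dp [0.0011 0.001  0.0029] rot [-0.0037 -0.0006  0.0034] rows 0.1
```

View pics/w3.png

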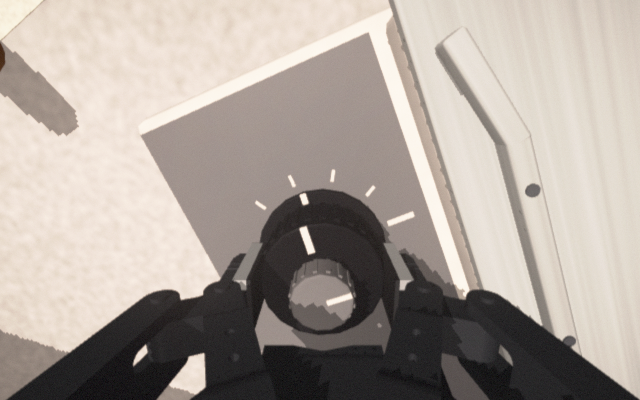

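Call:
send_rows --deltas '[{"rot":[0,0,0],"dp":[0,-0.0005,-0.001],"claw":0.3},{"rot":[0,0,0],"dp":[0,-0.0005,-0.003],"claw":0.3},{"rot":[0,0,0],"dp":[0,-0.0005,-0.003],"claw":0.5},{"rot":[0,0,0],"dp":[0,-0.0005,-0.003],"claw":0.6},{"rot":[0,0,0],"dp":[0,-0.0005,-0.003],"claw":0.6}]'

```text
time: 3.05
eef_pos: [0.4987, -0.1388, 0.0957]
orientation: [-0.001, 0.877, 0.481, -0.0]
ft_force: [-8.0, 5.1, 31.6]
gripper_width: 0.0524
```

```bash
python3 -c "
from h import *
go(.50,-.1385,.088,1.0)"
```

```text
t 3.05 p [ 0.4987 -0.1388  0.0957] psi 1.0035 w 0.0524 F [-8.   5.1 31.6] j [-0.33  0.52  2.03  0.    0.59  0.23]
dp [0.0009 0.001  0.0077] rot [-0.002  -0.0011  0.0035] rows 0.2
```

Call:
send_rows --deltas '[{"rot":[0,0,0.1],"dp":[0,0,0],"claw":0.6},{"rot":[0,0,0.2],"dp":[0,0,0],"claw":0.6},{"rot":[0,0,0.3],"dp":[0,0,0],"claw":0.6},{"rot":[0,0,0.4],"dp":[0,0,0],"claw":0.6},{"rot":[0,0,0.5],"dp":[0,0,0],"claw":0.6}]'

```text
time: 3.47
eef_pos: [0.4988, -0.1389, 0.0962]
orientation: [-0.001, 0.969, 0.247, -0.0]
ft_force: [-3.3, -1.7, -0.9]
gripper_width: 0.0514
```

```bash
python3 -c "
from h import *
go(.50,-.1385,.095,-0.485);snap('w4')"
```

```text
t 3.47 p [ 0.4988 -0.1389  0.0962] psi 0.4988 w 0.0514 F [-3.3 -1.7 -0.9] j [-0.33  0.52  2.03  0.    0.59  0.74]
dp [0.0013 0.0002 0.0012] rot [-1.700e-03  8.000e-04  9.838e-01] rows 7.9
```

View pics/w4.png

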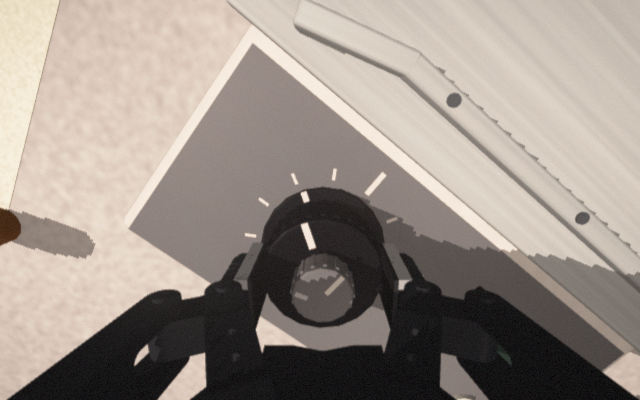

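Call:
send_rows --deltas '[{"rot":[0,0,0.1],"dp":[0,0,0],"claw":0.6},{"rot":[0,0,0.2],"dp":[0,0,0],"claw":0.6},{"rot":[0,0,0.3],"dp":[0,0,0],"claw":0.6},{"rot":[0,0,0.4],"dp":[0,0,0],"claw":0.6},{"rot":[0,0,0.5],"dp":[0,0,0],"claw":0.6}]'

```text
time: 3.93
eef_pos: [0.4988, -0.1392, 0.0963]
orientation: [-0.001, 1.0, -0.006, -0.0]
ft_force: [-2.3, -2.9, -7.3]
gripper_width: 0.0515
```

Call:
send_rows --deltas '[{"rot":[0,0,0.1],"dp":[0,0,0],"claw":0.6},{"rot":[0,0,0.2],"dp":[0,0,0],"claw":0.6},{"rot":[0,0,0.3],"dp":[0,0,0],"claw":0.6},{"rot":[0,0,0.4],"dp":[0,0,0],"claw":0.6},{"rot":[0,0,0.47],"dp":[0,0,0],"claw":0.6}]'

```text
time: 4.35
eef_pos: [0.4987, -0.1395, 0.0963]
orientation: [-0.0, 0.971, -0.24, -0.001]
ft_force: [-2.8, -3.8, -7.6]
gripper_width: 0.0517
```

```bash
python3 -c "
from h import *
go(.50,-.1385,.095,-0.485);m,im=snap('w5');cv2.imwrite('pics/w5k.png',cv2.resize(im[150:350,220:420],None,fx=3,fy=3,interpolation=2))"
```

```text
t 4.35 p [ 0.4987 -0.1395  0.0963] psi -0.4837 w 0.0517 F [-2.8 -3.8 -7.6] j [-0.33  0.52  2.03  0.    0.59  1.72]
dp [ 0.0007 -0.0015  0.0013] rot [-0.0005  0.0014  0.0013] rows 0.0
```

View pics/w5k.png

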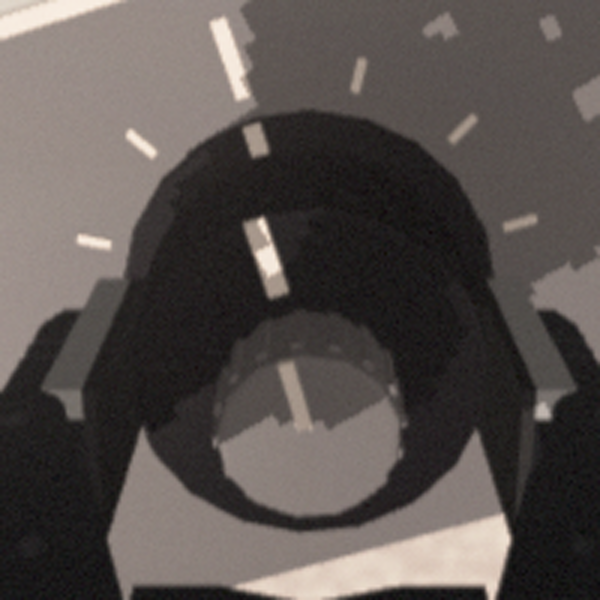

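Run:
```python
from meas import *
m,_=ld("w5")
k=lambda a:(np.array(a,float)+.5)/3+[219.5,149.5]
c=np.array([.4992,-.1382,0])
p=plane(m,k([[255,219],[279,296]]),.092);print([ang(q-c) for q in p],ang(p[0]-p[1]))
f=plane(m,k([[250,124],[263,156]]),.063);print([ang(q-c) for q in f])
l=plane(m,k([[218,20],[243,100]]),.056);print([ang(q-c) for q in l],ang(l[0]-l[1]))
t=plane(m,k([[290,362],[304,430],[312,436]]),.108);print(t)
```

```text
[np.float64(-0.2218875191731788), np.float64(-0.23021363702689937)] -0.21245578730816284
[np.float64(-0.203744346226789), np.float64(-0.2216825081500483)]
[np.float64(-0.18751586817050198), np.float64(-0.18040738303749831)] -0.20499000558888358
[[ 0.51007489 -0.14212997  0.108     ]
 [ 0.50055106 -0.13912513  0.108     ]
 [ 0.49927963 -0.13963505  0.108     ]]
```

Call:
send_rows --deltas '[{"rot":[0,0,0],"dp":[0,0,0],"claw":0.3},{"rot":[0,0,0],"dp":[0,0,0],"claw":0},{"rot":[0,0,0],"dp":[0,0,0],"claw":0},{"rot":[0,0,0],"dp":[0,0,-0.03],"claw":0},{"rot":[0,0,0],"dp":[0,0,-0.07],"claw":0}]'

```text
time: 4.82
eef_pos: [0.4971, -0.1389, 0.1649]
orientation: [-0.001, 0.971, -0.24, -0.003]
ft_force: [0.3, -0.7, 0.3]
gripper_width: 0.0855
```

Call:
send_rows --deltas '[{"rot":[0,0,0],"dp":[0,0,-0.04],"claw":0},{"rot":[0,0,0],"dp":[0,0,-0.08],"claw":0},{"rot":[0,0,0],"dp":[0,0,-0.12],"claw":0},{"rot":[0,0,0],"dp":[0,0,-0.12],"claw":0}]'

```text
time: 5.15
eef_pos: [0.5011, -0.1402, 0.2926]
orientation: [-0.0, 0.971, -0.239, 0.002]
ft_force: [2.0, -0.2, 0.6]
gripper_width: 0.0855
```

```bash
python3 -c "
from h import *
go(.615,.16,.31,1.344);m,im=snap('w6');cv2.imwrite('pics/w6k.png',cv2.resize(im[100:300,200:450],None,fx=3,fy=3,interpolation=2))"
```

```text
t 5.15 p [ 0.5011 -0.1402  0.2926] psi -0.4833 w 0.0855 F [ 2.  -0.2  0.6] j [-0.33  0.25  1.85  0.    1.04  1.72]
dp [-0.0386 -0.3188 -0.017 ] rot [ 0.003  -0.0047 -1.8272] rows 14.6
```

View pics/w6k.png

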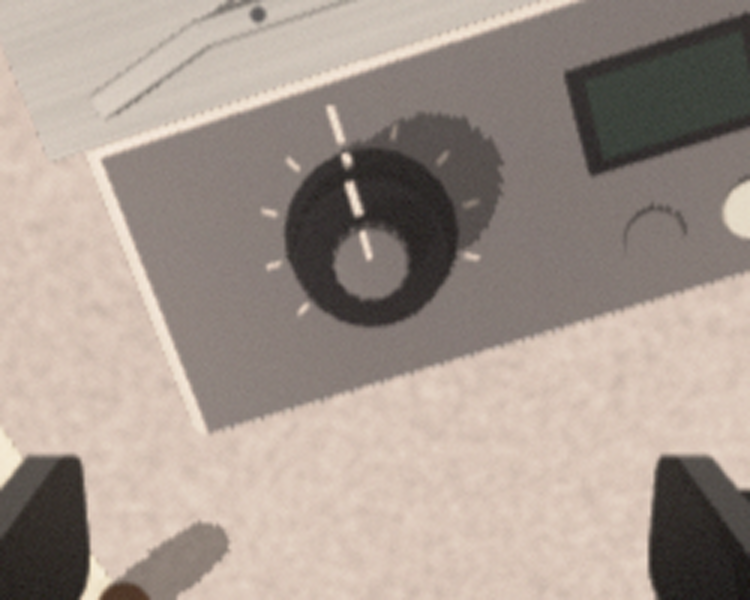

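Call:
send_rows --deltas '[{"rot":[0,0,-0.12],"dp":[-0.005,-0.04,-0.005],"claw":0},{"rot":[0,0,-0.24],"dp":[-0.01,-0.08,-0.01],"claw":0},{"rot":[0,0,-0.36],"dp":[-0.015,-0.12,-0.015],"claw":0},{"rot":[0,0,-0.48],"dp":[-0.02,-0.16,-0.017],"claw":0},{"rot":[0,0,-0.6],"dp":[-0.025,-0.2,-0.017],"claw":0}]'

```text
time: 5.62
eef_pos: [0.5712, 0.0507, 0.3066]
orientation: [-0.0, 0.998, 0.062, 0.001]
ft_force: [1.1, -0.8, -0.6]
gripper_width: 0.0852
```

```bash
python3 -c "
from h import *
go(.615,.16,.31,1.344)"
```

```text
t 5.62 p [0.5712 0.0507 0.3066] psi 0.1241 w 0.0852 F [ 1.1 -0.8 -0.6] j [0.04 0.32 1.71 0.   1.11 1.48]
dp [ 0.057  -0.103  -0.0032] rot [ 0.0015 -0.0022 -1.2199] rows 9.8
```

Call:
send_rows --deltas '[{"rot":[0,0,-0.12],"dp":[0.02,-0.035,0],"claw":0},{"rot":[0,0,-0.24],"dp":[0.04,-0.07,0],"claw":0},{"rot":[0,0,-0.36],"dp":[0.057,-0.103,0],"claw":0},{"rot":[0,0,-0.48],"dp":[0.057,-0.103,0],"claw":0},{"rot":[0,0,-0.6],"dp":[0.057,-0.103,0],"claw":0}]'

```text
time: 6.03
eef_pos: [0.6151, 0.1624, 0.3054]
orientation: [0.0, 0.933, 0.359, 0.001]
ft_force: [-0.8, -1.0, 0.3]
gripper_width: 0.0853
```

Call:
send_rows --deltas '[{"rot":[0,0,-0.12],"dp":[0,0,0],"claw":0},{"rot":[0,0,-0.24],"dp":[0,0,0],"claw":0},{"rot":[0,0,-0.36],"dp":[0,0,0],"claw":0},{"rot":[0,0,-0.48],"dp":[0,0,0],"claw":0},{"rot":[0,0,-0.62],"dp":[0,0,0],"claw":0}]'

```text
time: 6.45
eef_pos: [0.6147, 0.1625, 0.3043]
orientation: [-0.0, 0.781, 0.624, 0.0]
ft_force: [-0.0, -0.2, 0.6]
gripper_width: 0.0858
```

```bash
python3 -c "
from h import *
go(.615,.16,.31,1.344);m,im=snap('w7')"
```

```text
t 6.45 p [0.6147 0.1625 0.3043] psi 1.3477 w 0.0858 F [-0.  -0.2  0.6] j [0.21 0.42 1.57 0.   1.15 0.43]
dp [-0.0024  0.0008 -0.0057] rot [-0.     -0.0002  0.0037] rows 0.1
```

View pics/w7.png

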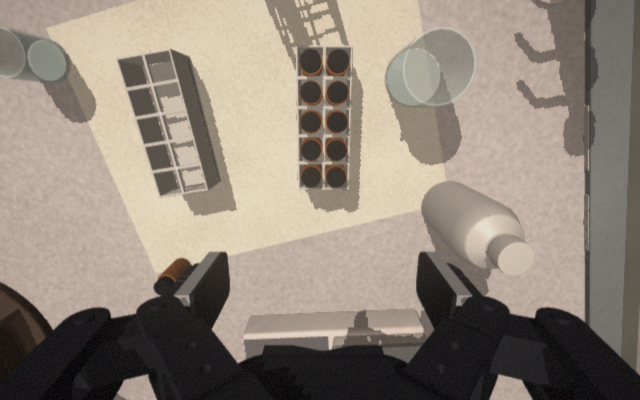

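```bash
cat > caps.py <<'E'
from meas import *
def caps(name,box):
    m,im=ld(name); g=cv2.cvtColor(im,cv2.COLOR_BGR2GRAY); x0,y0,x1,y1=box
    mk=((g[y0:y1,x0:x1]<75)).astype(np.uint8)
    hsv=cv2.cvtColor(im[y0:y1,x0:x1],cv2.COLOR_BGR2HSV); mk[(hsv[...,1]>110)&(g[y0:y1,x0:x1]>45)]=0
    mk=cv2.morphologyEx(mk,cv2.MORPH_OPEN,cv2.getStructuringElement(2,(7,7)))
    n,l,s,c=cv2.connectedComponentsWithStats(mk)
    return m,[(c[i][0]+x0,c[i][1]+y0,s[i][4],s[i][2],s[i][3]) for i in range(1,n)]
E
python3 - <<'E'
from caps import *
m,L=caps("w7",(290,40,360,195)); print(np.round(L,1))
P=np.array([l[:2] for l in L]);X=plane(m,P,.065);print(X.round(4),X.mean(0))
print(plane(m,[[455,200],[300,188],[349,189],[299,47],[352,47]],0.052))
print(plane(m,[[467,270],[390,85],[170,285]],0.0))
E
```

```text
[[310.   60.4 394.   21.   24. ]
 [337.8  60.4 391.   21.   24. ]
 [337.4  91.7 342.   20.   22. ]
 [310.1  91.8 343.   21.   21. ]
 [310.2 121.7 317.   20.   20. ]
 [336.9 121.6 315.   20.   21. ]
 [310.5 149.9 308.   20.   21. ]
 [336.2 150.1 306.   20.   21. ]
 [310.7 176.8 299.   19.   20. ]
 [335.8 177.1 299.   19.   21. ]]
[[0.6293 0.283  0.065 ]
 [0.6577 0.2765 0.065 ]
 [0.6508 0.2462 0.065 ]
 [0.6221 0.2526 0.065 ]
 [0.615  0.2221 0.065 ]
 [0.6437 0.2157 0.065 ]
 [0.6081 0.192  0.065 ]
 [0.6364 0.1852 0.065 ]
 [0.6012 0.1617 0.065 ]
 [0.6294 0.1549 0.065 ]] [0.62937816 0.21900086 0.065     ]
[[0.76594459 0.09188712 0.052     ]
 [0.58422685 0.14864953 0.052     ]
 [0.64193925 0.13426882 0.052     ]
 [0.6207154  0.30051065 0.052     ]
 [0.67640833 0.28787798 0.052     ]]
[[ 0.79039072 -0.03994788  0.        ]
 [ 0.721058    0.24213554  0.        ]
 [ 0.3497488   0.03433169  0.        ]]
```

```bash
python3 -c "
from h import *
go(.6294,.2190,.17,1.342)"
```

```text
t 6.5 p [0.6148 0.1625 0.3044] psi 1.3586 w 0.0854 F [-0.6 -0.8  0. ] j [0.21 0.42 1.57 0.   1.15 0.42]
dp [0.0583 0.0024 0.1344] rot [ 0.     -0.0002  0.0166] rows 3.5
```

Call:
send_rows --deltas '[{"rot":[0,0,0.0166],"dp":[0.029,0.001,0.025],"claw":0},{"rot":[0,0,0.0166],"dp":[0.058,0.002,0.05],"claw":0},{"rot":[0,0,0.0166],"dp":[0.0583,0.0024,0.09],"claw":0},{"rot":[0,0,0.0166],"dp":[0.0583,0.0024,0.13],"claw":0},{"rot":[0,0,0.0166],"dp":[0.0583,0.0024,0.134],"claw":0}]'

```text
time: 6.92
eef_pos: [0.6253, 0.2184, 0.163]
orientation: [-0.002, 0.783, 0.621, -0.005]
ft_force: [-2.1, -0.2, -1.6]
gripper_width: 0.0852
```

```bash
python3 -c "
from h import *
go(.6294,.2190,.042,1.342);m,im=snap('w8')"
```

```text
t 6.92 p [0.6253 0.2184 0.163 ] psi 1.3411 w 0.0852 F [-2.1 -0.2 -1.6] j [0.29 0.59 1.64 0.   0.92 0.52]
dp [0.0021 0.0049 0.121 ] rot [-0.0089  0.0048 -0.001 ] rows 2.9
```

View pics/w8.png

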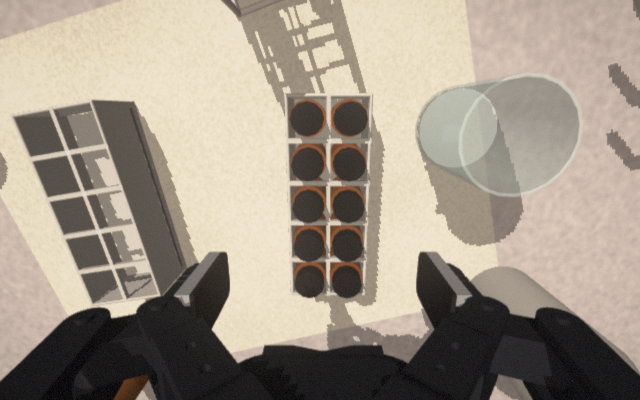

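Run:
```python
from caps import *
m,L=caps("w7",(290,40,360,195)); M,L2=caps("w8",(285,90,375,305)); print(len(L2))
so=lambda L: np.array(sorted([l[:2] for l in L],key=lambda p:(round(p[1]/12),p[0])))
a,b=so(L),so(L2); print(b.round(0).tolist())
X=tri(m,a,M,b); print(X.round(4),X.mean(0)); print(plane(M,b,.065).mean(0))
go(.6294,.2190,.042,1.342)
```

```text
10
[[306.0, 118.0], [350.0, 118.0], [307.0, 164.0], [349.0, 164.0], [308.0, 206.0], [348.0, 206.0], [309.0, 245.0], [347.0, 245.0], [309.0, 281.0], [346.0, 282.0]]
[[0.6291 0.2836 0.0614]
 [0.658  0.2769 0.0618]
 [0.6219 0.2529 0.0604]
 [0.6509 0.2464 0.0618]
 [0.6147 0.2219 0.0582]
 [0.6438 0.2155 0.0598]
 [0.6077 0.1913 0.0588]
 [0.6365 0.1844 0.0586]
 [0.6006 0.1605 0.0584]
 [0.6293 0.1535 0.0582]] [0.62924265 0.2186978  0.05975523]
[0.62957131 0.22054133 0.065     ]
t 6.97 p [0.6265 0.2183 0.1658] psi 1.3409 w 0.0855 F [-0.4  0.8  0. ] j [0.29 0.59 1.64 0.   0.92 0.52]
dp [0.0018 0.0036 0.1238] rot [-0.0072  0.0038 -0.0011] rows 3.0
```

Call:
send_rows --deltas '[{"rot":[-0.007,0.004,0],"dp":[0.0018,0.0036,0.03],"claw":0},{"rot":[-0.007,0.004,0],"dp":[0.0018,0.0036,0.065],"claw":0},{"rot":[-0.007,0.004,0],"dp":[0.0018,0.0036,0.1],"claw":0},{"rot":[-0.007,0.004,0],"dp":[0.0018,0.0036,0.123],"claw":0},{"rot":[-0.007,0.004,0],"dp":[0.0018,0.0036,0.124],"claw":0}]'

```text
time: 7.38
eef_pos: [0.628, 0.2183, 0.0395]
orientation: [-0.001, 0.784, 0.621, -0.002]
ft_force: [-1.7, -1.0, 0.7]
gripper_width: 0.0852
```

```bash
python3 -c "
from h import *
go(.6294,.2190,.042,1.342)"
```

```text
t 7.38 p [0.628  0.2183 0.0395] psi 1.3395 w 0.0852 F [-1.7 -1.   0.7] j [0.29 0.75 1.7  0.   0.69 0.52]
dp [ 0.001   0.0011 -0.0025] rot [-0.0038  0.002  -0.0025] rows 0.1
```

Call:
send_rows --deltas '[{"rot":[-0.004,0.002,0],"dp":[0.001,0.001,-0.0025],"claw":0.2},{"rot":[-0.004,0.002,0],"dp":[0.001,0.001,-0.0025],"claw":0.4},{"rot":[-0.004,0.002,0],"dp":[0.001,0.001,-0.0025],"claw":0.5},{"rot":[-0.004,0.002,0],"dp":[0.001,0.001,-0.0025],"claw":0.5},{"rot":[-0.004,0.002,0],"dp":[0.001,0.001,-0.0025],"claw":0.5}]'

```text
time: 7.8
eef_pos: [0.631, 0.2194, 0.0451]
orientation: [0.001, 0.784, 0.621, 0.002]
ft_force: [-1.4, -1.0, 9.0]
gripper_width: 0.0612
```

```bash
python3 -c "
from h import *
go(.6294,.2190,.16,1.342);snap('w9')"
```

```text
t 7.8 p [0.631  0.2194 0.0451] psi 1.3392 w 0.0612 F [-1.4 -1.   9. ] j [ 0.29  0.74  1.7  -0.    0.69  0.52]
dp [-0.0006 -0.0011 -0.1149] rot [ 0.0037 -0.002  -0.0028] rows 2.8
```

View pics/w9.png

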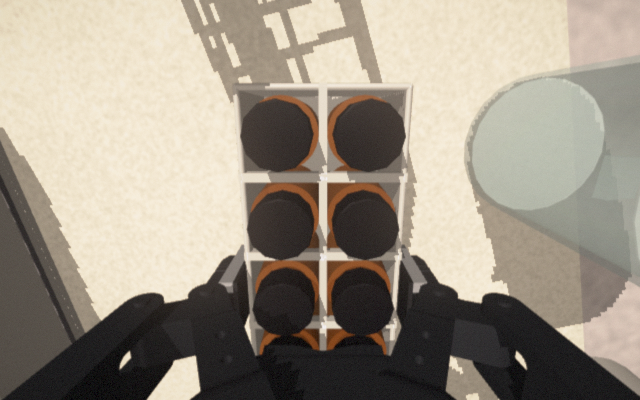

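Run:
```python
from h import *
m,im=ld("w1")
def crop(n,x0,y0,x1,y1,s):
    a=cv2.resize(im[y0:y1,x0:x1],None,fx=s,fy=s,interpolation=cv2.INTER_CUBIC); cv2.imwrite(n,cv2.convertScaleAbs(a,alpha=1.6,beta=-150))
crop("pics/w1a.png",350,0,500,100,5)
crop("pics/w1b.png",400,160,530,260,6)
```

```text
(no output)
```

View pics/w1a.png

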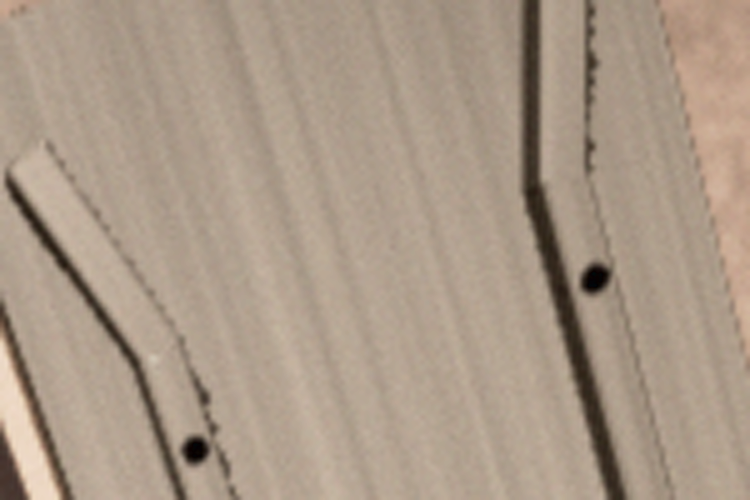

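View pics/w1b.png

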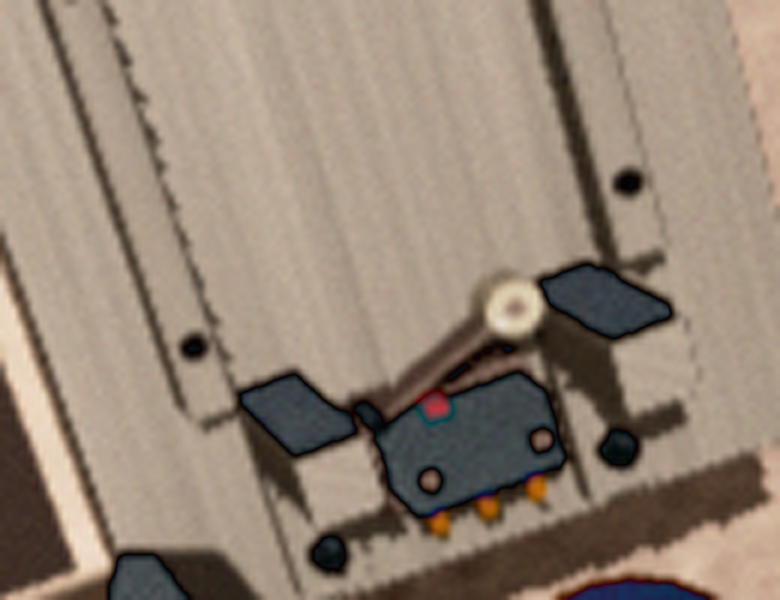

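Run:
```python
from meas import *
m,_=ld("w1")
ka=lambda a:(np.array(a,float)+.5)/5+[349.5,-.5]
kb=lambda a:(np.array(a,float)+.5)/6+[399.5,159.5]
f=plane(m,[ka([195,450]),kb([193,346])],.1); r=plane(m,[ka([595,277]),kb([628,182])],.1)
print(f,r,ang(f[0]-f[1])-np.pi/2,ang(r[0]-r[1])-np.pi/2)
yaw=-0.183
ex=np.array([np.cos(yaw),np.sin(yaw),0]);ey=np.array([-np.sin(yaw),np.cos(yaw),0])
for n,P in [("fs",f),("rs",r)]: print(n,P@ex,P@ey)
bf=plane(m,[ka([178,345]),ka([140,360])],.1);br=plane(m,[ka([540,188]),ka([588,178])],.1)
print("bend f (inner,outer)",bf@ex,bf@ey,"r(inner,outer)",br@ex,br@ey)
mf=plane(m,[ka([45,143]),ka([8,178])],.1);print("mouth f",mf@ex,mf@ey)
sf=plane(m,kb([[240,400],[296,374],[356,420],[298,453]]),.12);sr=plane(m,kb([[540,284],[590,263],[672,308],[616,338]]),.12)
print("stop tops",sf@ex,sf@ey,sr@ex,sr@ey)
ro=plane(m,kb([515,306]),.11)[0];print("roller",ro@ex,ro@ey)
d=np.array([.4995,-.138,0]);print("dial",d@ex,d@ey)
fe=plane(m,kb([[190,425],[218,415]]),.1);print("front rail end",fe@ex,fe@ey)
```

```text
[[ 0.58581267 -0.1441673   0.1       ]
 [ 0.56149382 -0.28211603  0.1       ]] [[ 0.66388224 -0.1576531   0.1       ]
 [ 0.63933151 -0.29596732  0.1       ]] -0.1744961507581695 -0.17566997278446594
fs [0.60226648 0.60345765] [-0.03515365 -0.17522449]
rs [0.68148661 0.68251629] [-0.03420715 -0.17467958]
bend f (inner,outer) [0.60533481 0.59780074] [-0.01615995 -0.01596208] r(inner,outer) [0.67598239 0.68462554] [-0.01570482 -0.01739871]
mouth f [0.59393049 0.5856067 ] [0.02552711 0.0226357 ]
stop tops [0.60382786 0.61388087 0.62104762 0.6102861 ] [-0.17843922 -0.17748862 -0.18930081 -0.19141325] [0.65580506 0.66436197 0.67520179 0.6653225 ] [-0.17738231 -0.1769269  -0.18974429 -0.19142788]
roller 0.6548437874499164 -0.18453358719842947
dial 0.5162727183346294 -0.04479654343107814
front rail end [0.59861364 0.60385932] [-0.1895234  -0.18956742]
```

Call:
send_rows --deltas '[{"rot":[0.0037,-0.002,0],"dp":[0,0,-0.015],"claw":0.5},{"rot":[0.0037,-0.002,0],"dp":[0,0,-0.045],"claw":0.5},{"rot":[0.0037,-0.002,0],"dp":[0,0,-0.08],"claw":0.5},{"rot":[0.0037,-0.002,0],"dp":[0,0,-0.115],"claw":0.5},{"rot":[0.0037,-0.002,0],"dp":[0,0,-0.145],"claw":0.5}]'

```text
time: 8.27
eef_pos: [0.631, 0.2194, 0.1945]
orientation: [0.001, 0.784, 0.621, 0.002]
ft_force: [1.0, 0.3, -4.3]
gripper_width: 0.0607
```

```bash
python3 -c "
from h import *
go(.6204,-.1764,.19,1.394);snap('w10')"
```

```text
t 8.27 p [0.631  0.2194 0.1945] psi 1.3389 w 0.0607 F [ 1.   0.3 -4.3] j [0.29 0.56 1.61 0.   0.97 0.52]
dp [-0.3877  0.0806  0.004 ] rot [ 0.0028 -0.0016 -0.0551] rows 9.5
```

View pics/w10.png

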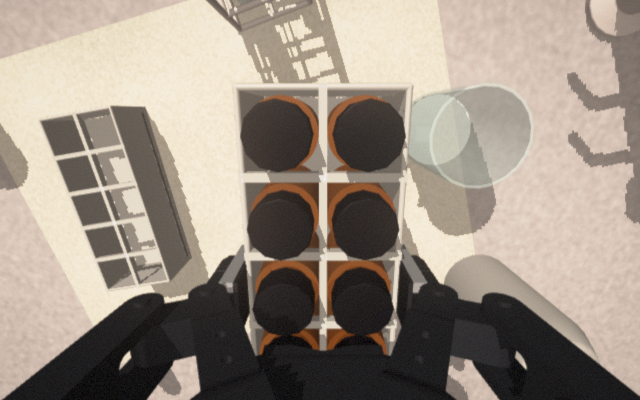

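```bash
python3 -c "
from h import *
m,_=ld('w7'); print(plane(m,[512,254],.168))
m=camera_model('scene');print(plane(m,[319,258],.168))"
```

```text
[[0.76785688 0.07391865 0.168     ]]
[[0.77106502 0.07136181 0.168     ]]
```

Call:
send_rows --deltas '[{"rot":[0,0,-0.005],"dp":[-0.02,0.004,0],"claw":0.5},{"rot":[0,0,-0.01],"dp":[-0.05,0.01,0],"claw":0.5},{"rot":[0,0,-0.015],"dp":[-0.085,0.018,0],"claw":0.5},{"rot":[0,0,-0.02],"dp":[-0.12,0.025,0],"claw":0.5},{"rot":[0,0,-0.025],"dp":[-0.155,0.032,0],"claw":0.5}]'

```text
time: 8.73
eef_pos: [0.6292, 0.0607, 0.2017]
orientation: [0.003, 0.776, 0.631, 0.006]
ft_force: [0.7, 0.1, -4.4]
gripper_width: 0.0608
```

```bash
python3 -c "
from h import *
go(.6204,-.1764,.19,1.394)"
```

```text
t 8.73 p [0.6292 0.0607 0.2017] psi 1.3648 w 0.0608 F [ 0.7  0.1 -4.4] j [0.05 0.5  1.7  0.   0.93 0.25]
dp [-0.2339  0.0398  0.0108] rot [ 0.0116 -0.0055 -0.0293] rows 5.7
```

Call:
send_rows --deltas '[{"rot":[0.01,-0.005,-0.005],"dp":[-0.035,0.006,0.005],"claw":0.5},{"rot":[0.01,-0.005,-0.01],"dp":[-0.07,0.012,0.005],"claw":0.5},{"rot":[0.01,-0.005,-0.015],"dp":[-0.105,0.018,0.005],"claw":0.5},{"rot":[0.01,-0.005,-0.02],"dp":[-0.135,0.023,0.005],"claw":0.5},{"rot":[0.01,-0.005,-0.025],"dp":[-0.16,0.027,0.005],"claw":0.5}]'

```text
time: 9.15
eef_pos: [0.623, -0.1039, 0.1978]
orientation: [0.001, 0.768, 0.64, 0.001]
ft_force: [0.4, -0.1, -4.2]
gripper_width: 0.0613
```

```bash
python3 -c "
from h import *
go(.6204,-.1764,.175,1.394)"
```

```text
t 9.15 p [ 0.623  -0.1039  0.1978] psi 1.3888 w 0.0613 F [ 0.4 -0.1 -4.2] j [-0.21  0.51  1.7   0.    0.93 -0.03]
dp [-0.0718  0.0105  0.0228] rot [ 0.0038 -0.0001 -0.0052] rows 1.8
```

Call:
send_rows --deltas '[{"rot":[0.004,0,-0.005],"dp":[-0.03,0.004,0.005],"claw":0.5},{"rot":[0.004,0,-0.005],"dp":[-0.055,0.008,0.01],"claw":0.5},{"rot":[0.004,0,-0.005],"dp":[-0.072,0.0105,0.02],"claw":0.5},{"rot":[0.004,0,-0.005],"dp":[-0.072,0.0105,0.023],"claw":0.5},{"rot":[0.004,0,-0.005],"dp":[-0.072,0.0105,0.023],"claw":0.5}]'

```text
time: 9.57
eef_pos: [0.62, -0.1776, 0.1752]
orientation: [-0.0, 0.767, 0.641, 0.0]
ft_force: [0.5, 0.8, -3.3]
gripper_width: 0.0608
```

```bash
python3 -c "
from h import *
go(.6204,-.1764,.139,1.394);snap('w11')
m,im=snap('s11','side');a=cv2.resize(im[110:250,260:440],None,fx=4,fy=4,interpolation=2);cv2.imwrite('pics/s11k.png',a)
m,im=snap('c11','scene');a=cv2.resize(im[110:260,170:350],None,fx=4,fy=4,interpolation=2);cv2.imwrite('pics/c11k.png',cv2.convertScaleAbs(a,alpha=1.5))"
```

```text
t 9.57 p [ 0.62   -0.1776  0.1752] psi 1.3919 w 0.0608 F [ 0.5  0.8 -3.3] j [-0.33  0.55  1.68  0.    0.91 -0.15]
dp [0.0012 0.0002 0.0362] rot [-0.0001 -0.0002 -0.0021] rows 0.9
```

View pics/w11.png

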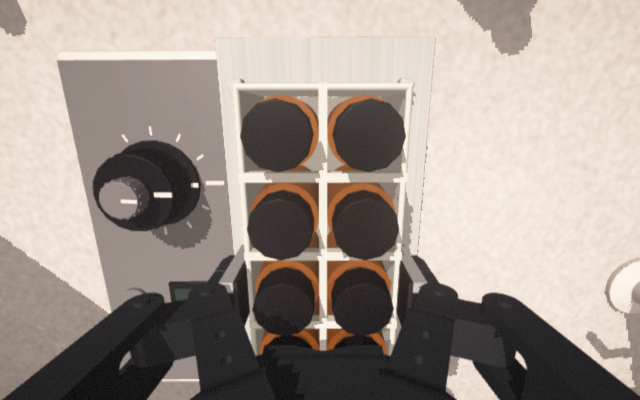

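View pics/s11k.png

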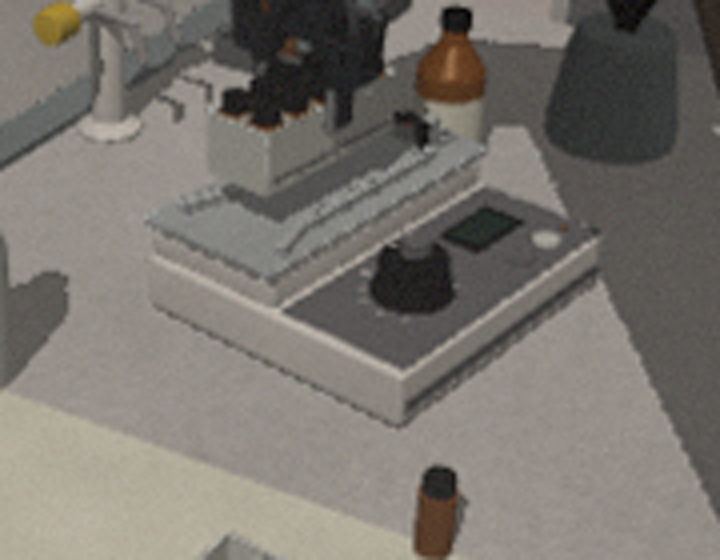

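View pics/c11k.png

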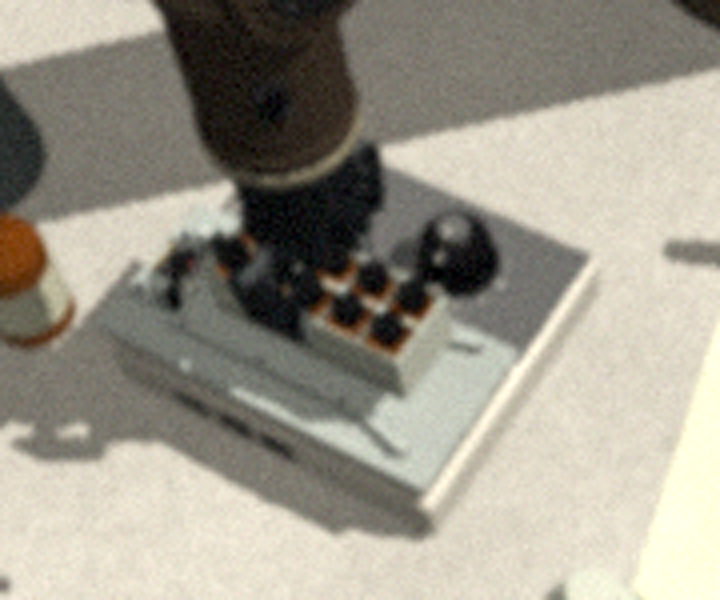

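Run:
```python
from meas import *
m,_=ld("w11")
P=plane(m,[[216,38],[435,39]],.09); print(P, ang(P[1]-P[0]), np.linalg.norm(P[1]-P[0])); 
yaw=-.177
ex=np.array([np.cos(yaw),np.sin(yaw),0]);ey=np.array([-np.sin(yaw),np.cos(yaw),0])
mid=P.mean(0)-.0025*ex; print("home est", mid-0.16*ey, "ex",mid@ex)
h=np.array([.6116,-.2256,0]);print("home w1 ex,ey",h@ex,h@ey)
s=get_state()["eef_pos"];print("tcp",s@ex,s@ey)
# rack top end corners in w11 at z = tcp-0.045+0.052
z=s[2]+.007; Q=plane(m,[[234,86],[412,86]],z); print("rack end",Q@ex,Q@ey,ang(Q[1]-Q[0]))
```

```text
[[ 0.57851536 -0.05710563  0.09      ]
 [ 0.70572032 -0.08065832  0.09      ]] -0.18308205826870952 0.12936703973733926
home est [ 0.61148454 -0.225942    0.09      ] ex 0.6417141624682768
home w1 ex,ey 0.6417676033469293 -0.11438646464655884
tcp 0.6420369615853142 -0.06393274721266855
rack end [0.61250671 0.67251855] [0.01232971 0.01221133] -0.17897249127552084
```

Call:
send_rows --deltas '[{"rot":[0,0,-0.002],"dp":[0,-0.0003,0.012],"claw":0.5},{"rot":[0,0,-0.002],"dp":[0,-0.0003,0.025],"claw":0.5},{"rot":[0,0,-0.002],"dp":[0,-0.0003,0.033],"claw":0.5},{"rot":[0,0,-0.002],"dp":[0,-0.0003,0.037],"claw":0.5},{"rot":[0,0,-0.002],"dp":[0,-0.0003,0.0385],"claw":0.5}]'

```text
time: 10.13
eef_pos: [0.6198, -0.1754, 0.1357]
orientation: [-0.001, 0.766, 0.643, -0.0]
ft_force: [0.0, 0.7, -4.0]
gripper_width: 0.0612
```

```bash
python3 -c "
from h import *
go(.6204,-.1764,.135,1.394)"
```

```text
t 10.13 p [ 0.6198 -0.1754  0.1357] psi 1.3967 w 0.0612 F [ 0.   0.7 -4. ] j [-0.32  0.6   1.71  0.    0.83 -0.15]
dp [-0.0009  0.0008  0.0007] rot [-0.0015 -0.0005  0.0027] rows 0.0
```

Call:
send_rows --deltas '[{"rot":[0,0,0.002],"dp":[0,0.0005,0.001],"claw":0.5},{"rot":[0,0,0.002],"dp":[0,0.0005,0.002],"claw":0.5},{"rot":[0,0,0.002],"dp":[0,0.0005,0.002],"claw":0.5}]'

```text
time: 10.38
eef_pos: [0.6201, -0.1755, 0.1351]
orientation: [-0.001, 0.766, 0.642, -0.0]
ft_force: [-10.2, 2.7, 17.7]
gripper_width: 0.0609
```

Call:
send_rows --deltas '[{"rot":[0,0,0.001],"dp":[0,-0.001,-0.0008],"claw":0.5},{"rot":[0,0,0.001],"dp":[-0.01,-0.001,-0.0008],"claw":0.5},{"rot":[0,0,0.001],"dp":[-0.02,-0.001,-0.0008],"claw":0.5},{"rot":[0,0,0.001],"dp":[-0.03,-0.001,-0.0008],"claw":0.5},{"rot":[0,0,0.001],"dp":[-0.036,-0.001,-0.0008],"claw":0.5}]'

```text
time: 10.8
eef_pos: [0.6126, -0.2126, 0.1358]
orientation: [-0.001, 0.767, 0.642, -0.0]
ft_force: [0.7, 0.2, -3.6]
gripper_width: 0.0612
```

```bash
cat >> h.py <<'E'
def sh():
    yaw=-.177
    ex=np.array([np.cos(yaw),np.sin(yaw),0]);ey=np.array([-np.sin(yaw),np.cos(yaw),0])
    h=np.array([.6116,-.2256,.09]); s,R=tool(); p=s["eef_pos"]-h; F=s["ft_force"]
    print("tcp in home x,y,z",np.round([p@ex,p@ey,p[2]],4),"F",np.round([F@ex,F@ey,F[2]],1))
E
python3 -c "
from h import *
go(.6116,-.2256,.135,1.394);sh();snap('w12')"
```

```text
t 10.8 p [ 0.6126 -0.2126  0.1358] psi 1.3932 w 0.0612 F [ 0.7  0.2 -3.6] j [-0.38  0.61  1.7  -0.    0.84 -0.2 ]
dp [-0.013   0.0013  0.0008] rot [-0.0013 -0.     -0.0008] rows 0.3
tcp in home x,y,z [-0.0013  0.013   0.0458] F [ 0.7  0.4 -3.6]
```

View pics/w12.png

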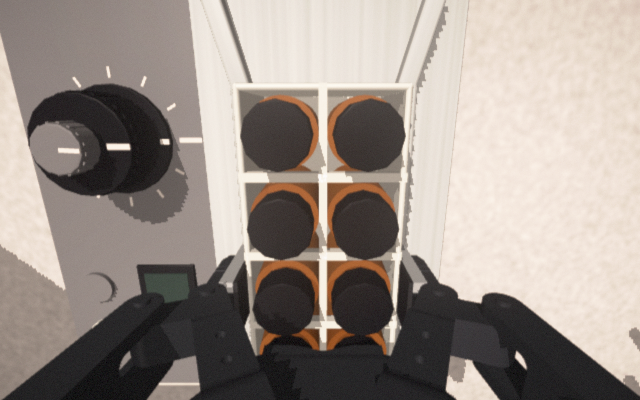

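Call:
send_rows --deltas '[{"rot":[0,0,0],"dp":[-0.004,0,0],"claw":0.5},{"rot":[0,0,0],"dp":[-0.007,0,0],"claw":0.5},{"rot":[0,0,0],"dp":[-0.009,0,0],"claw":0.5}]'

```text
time: 11.1
eef_pos: [0.6108, -0.2225, 0.1357]
orientation: [-0.0, 0.767, 0.641, -0.0]
ft_force: [0.7, 0.8, -3.7]
gripper_width: 0.0612
```

```bash
python3 -c "
from h import *
sh()"
```

```text
tcp in home x,y,z [-0.0013  0.0029  0.0457] F [ 0.5  0.9 -3.7]
```

Call:
send_rows --deltas '[{"rot":[0,0,0],"dp":[-0.001,0,0],"claw":0.5},{"rot":[0,0,0],"dp":[-0.002,0,0],"claw":0.5},{"rot":[0,0,0],"dp":[-0.003,0,0],"claw":0.5},{"rot":[0,0,0],"dp":[-0.003,0,0],"claw":0.5}]'

```text
time: 11.43
eef_pos: [0.6105, -0.2238, 0.1358]
orientation: [-0.001, 0.767, 0.641, 0.0]
ft_force: [2.7, 14.6, 0.0]
gripper_width: 0.0609
```

```bash
python3 -c "
from h import *
sh()"
```

```text
tcp in home x,y,z [-0.0014  0.0016  0.0458] F [ 0.1 14.8  0. ]
```

Call:
send_rows --deltas '[{"rot":[0,0,0],"dp":[-0.0015,0,0.0005],"claw":0.5},{"rot":[0,0,0],"dp":[-0.0015,0,0.001],"claw":0.5},{"rot":[0,0,0],"dp":[-0.0015,0,0.001],"claw":0.5}]'

```text
time: 11.68
eef_pos: [0.6105, -0.2237, 0.1353]
orientation: [-0.002, 0.767, 0.642, 0.001]
ft_force: [1.0, 13.3, 4.1]
gripper_width: 0.0612
```

```bash
python3 -c "
from h import *
go(.6116,-.2256,.135,1.394);sh()"
```

```text
t 11.68 p [ 0.6105 -0.2237  0.1353] psi 1.3932 w 0.0612 F [ 1.  13.3  4.1] j [-0.4   0.61  1.7   0.    0.84 -0.22]
dp [-0.0017  0.0014  0.0002] rot [-0.0017 -0.0032 -0.0008] rows 0.1
tcp in home x,y,z [-0.0014  0.0017  0.0453] F [-1.4 13.3  4.1]
```

Call:
send_rows --deltas '[{"rot":[0,0,0],"dp":[0,0,0],"claw":0.3},{"rot":[0,0,0],"dp":[0,0,0],"claw":0.1},{"rot":[0,0,0],"dp":[0,0,0],"claw":0},{"rot":[0,0,0],"dp":[0,0,0],"claw":0}]'

```text
time: 12.02
eef_pos: [0.6107, -0.2239, 0.1355]
orientation: [-0.001, 0.767, 0.642, 0.001]
ft_force: [0.9, -0.8, -0.0]
gripper_width: 0.0855
```

```bash
python3 -c "
from h import *
go(.6116,-.2256,.135,1.394);sh();snap('w13')"
```

```text
t 12.02 p [ 0.6107 -0.2239  0.1355] psi 1.3933 w 0.0855 F [ 0.9 -0.8 -0. ] j [-0.4   0.61  1.7   0.    0.84 -0.22]
dp [-0.0015  0.0012  0.0005] rot [-0.0012 -0.0029 -0.0007] rows 0.0
tcp in home x,y,z [-0.0012  0.0015  0.0455] F [ 1.  -0.6 -0. ]
```

View pics/w13.png

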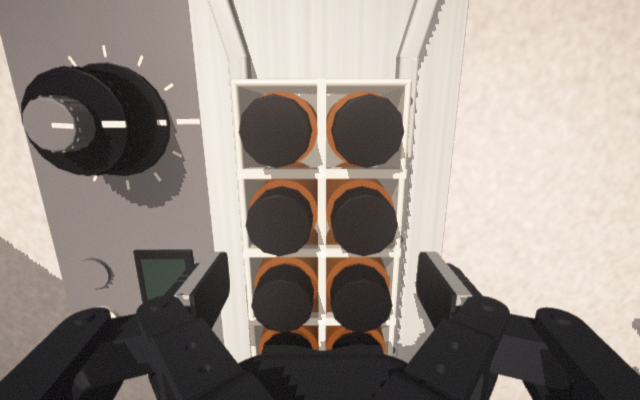

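Call:
send_rows --deltas '[{"rot":[0,0,0],"dp":[0,0,-0.03],"claw":0},{"rot":[0,0,0],"dp":[0,0,-0.07],"claw":0},{"rot":[0,0,0],"dp":[0,0,-0.11],"claw":0},{"rot":[0,0,0],"dp":[0,0,-0.15],"claw":0},{"rot":[0,0,0],"dp":[0,0,-0.17],"claw":0}]'

```text
time: 12.48
eef_pos: [0.612, -0.2252, 0.3107]
orientation: [0.001, 0.767, 0.642, 0.002]
ft_force: [-0.0, 0.8, 0.3]
gripper_width: 0.0855
```

Call:
send_rows --deltas '[{"rot":[0,0,0],"dp":[-0.04,-0.015,0],"claw":0},{"rot":[0,0,0],"dp":[-0.08,-0.03,0],"claw":0},{"rot":[0,0,0],"dp":[-0.12,-0.03,0],"claw":0},{"rot":[0,0,0],"dp":[-0.12,-0.03,0],"claw":0},{"rot":[0,0,0],"dp":[-0.12,-0.03,0],"claw":0}]'

```text
time: 12.9
eef_pos: [0.5603, -0.3403, 0.3104]
orientation: [0.001, 0.768, 0.64, 0.002]
ft_force: [0.4, -0.0, 0.4]
gripper_width: 0.0854
```

```bash
python3 -c "
from h import *
go(.6116,-.2256,.135,1.394);sh();snap('w14')"
```

```text
t 12.9 p [ 0.5603 -0.3403  0.3104] psi 1.3896 w 0.0854 F [ 0.4 -0.   0.4] j [-0.59  0.44  1.52  0.    1.18 -0.41]
dp [0.1219 0.029  0.1757] rot [ 0.0044 -0.0013 -0.0044] rows 5.2
tcp in home x,y,z [-0.0303 -0.122   0.2204] F [0.4 0.1 0.4]
```

View pics/w14.png

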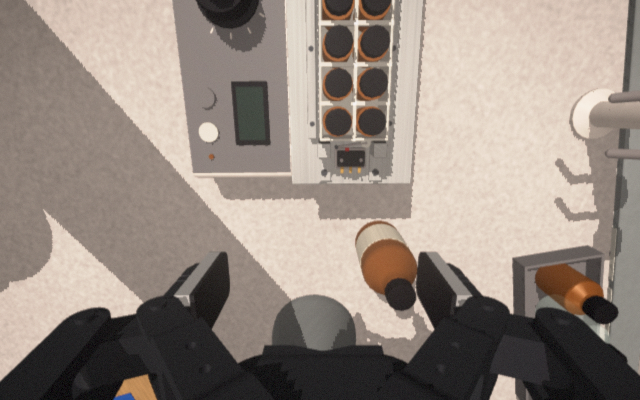

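```bash
python3 -c "
from h import *
m,im=ld('w14'); cv2.imwrite('pics/w14k.png',cv2.resize(im[90:195,290:420],None,fx=5.5,fy=5.5,interpolation=2))"
```

```text
(no output)
```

View pics/w14k.png

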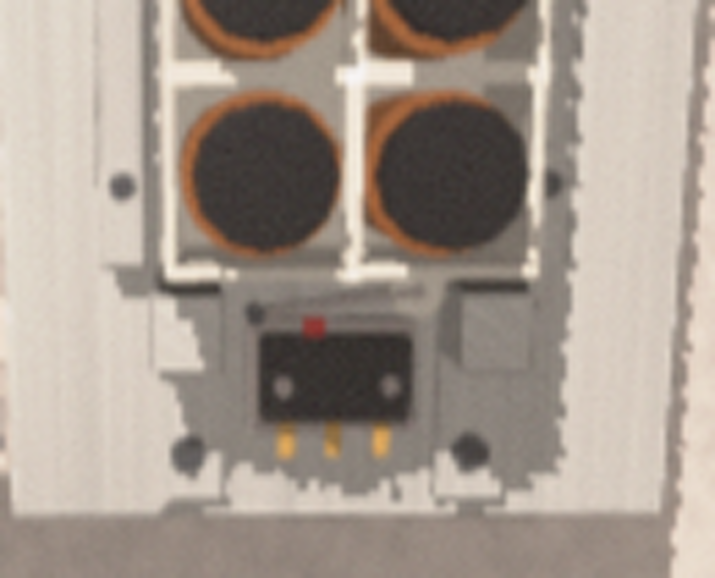

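Run:
```python
from caps import *
m,im=ld("w14"); k=lambda a:(np.array(a,float)+.5)/5.5+[289.5,89.5]
yaw=-.177
ex=np.array([np.cos(yaw),np.sin(yaw),0]);ey=np.array([-np.sin(yaw),np.cos(yaw),0]); h=np.array([.6116,-.2256,.09])
f=lambda P:np.round(np.c_[(P-h)@ex,(P-h)@ey]*1000,1)
print("rack end top", f(plane(m,k([[165,278],[537,276]]),.142)))
print("stop top front", f(plane(m,k([[155,294],[220,294],[460,295],[530,295]]),.12)))
print("deck end",f(plane(m,k([[10,512],[660,514]]),.09)))
print("rail screws",f(plane(m,k([[122,187],[552,184]]),.1)))
print("lever hinge, tip",f(plane(m,k([[256,314],[425,293]]),.11)))
_,L=caps("w14",(315,18,398,145)); P=np.array([l[:2] for l in L if l[2]>250]);print(len(P)); X=f(plane(m,P,.155)); print(X)
```

```text
rack end top [[-31.4 -77.4]
 [ 29.6 -77.4]]
stop top front [[-33.3 -82.1]
 [-21.8 -82.2]
 [ 20.7 -82.5]
 [ 33.1 -82.6]]
deck end [[ -63.1 -128.1]
 [  67.6 -129.2]]
rail screws [[-39.4 -64.4]
 [ 40.2 -64.2]]
lever hinge, tip [[-14.9 -86.8]
 [ 15.9 -83.1]]
6
[[-15.9   1.1]
 [ 13.    1.1]
 [-15.9 -29.9]
 [ 13.1 -29.9]
 [-15.7 -61. ]
 [ 13.1 -60.9]]
```

Run:
```python
from meas import *
m,_=ld("w6"); k=lambda a:(np.array(a,float)+.5)/3+[199.5,99.5]
t=plane(m,k([[371,263]]),.108)[0]; tm=plane(m,k([[362,234]]),.108)[0]
fl=plane(m,k([[371,237]]),.063)[0]; print(t,fl)
c=np.array([.4995,-.1382,0])
for o in (c,t,fl):
  print([round(ang(p-o),3) for p in plane(m,k([[348,184],[361,215]]),.092)],[round(ang(p-o),3) for p in plane(m,k([[331,107],[343,142]]),.056)],ang(tm-o))
print("tip",tm)
m,im=snap("fin_s","side"); m,im2=snap("fin_c","scene"); go(.5,-.3,.3,1.39)
cv2.imwrite("pics/fin.png",np.vstack([cv2.resize(im[80:350,120:440],(640,540))])[:600])
```

```text
[ 0.49923176 -0.13921785  0.108     ] [ 0.49878486 -0.13903898  0.063     ]
[np.float64(-0.208), np.float64(-0.306)] [np.float64(-0.2), np.float64(-0.217)] -0.2923798588818076
[np.float64(-0.166), np.float64(-0.229)] [np.float64(-0.179), np.float64(-0.188)] -0.18899189743235076
[np.float64(-0.17), np.float64(-0.234)] [np.float64(-0.181), np.float64(-0.19)] -0.19759121438161278
tip [ 0.50924334 -0.14113281  0.108     ]
t 13.05 p [ 0.5614 -0.3373  0.3103] psi 1.3932 w 0.0857 F [ 0.1 -1.3 -0.6] j [-0.59  0.44  1.52  0.    1.18 -0.41]
dp [ 0.0259 -0.0671  0.0101] rot [ 0.0039 -0.002   0.0032] rows 1.7
```

View pics/fin.png

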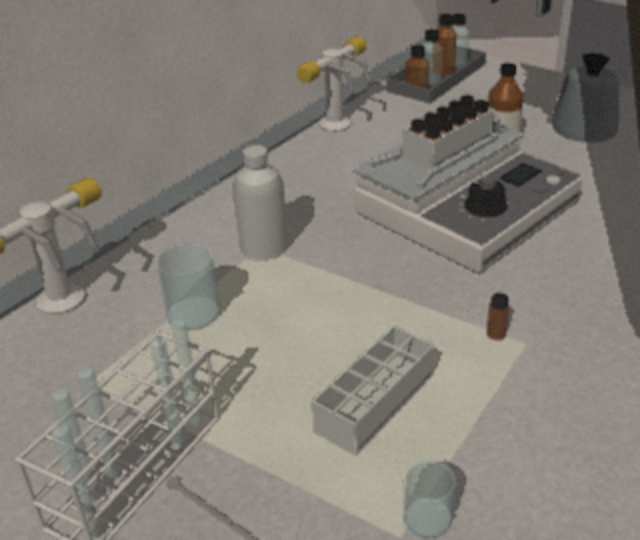

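```bash
python3 -c "
from station import *
print(sign_off())"
```

```text
the job is handed in; nothing more can be done
None
```

The vial rack is loaded and home on the shaker, the speed ring is at half speed, and I handed the job in at about 13 s of the 51 s. `sign_off` gives no verdict, so these results rest on my own last checks.

- **Speed ring:** I turned it about 1.48 rad clockwise with the fingers astride the timer knob. Afterwards its pointer was within about 0.03 rad of the long mark in the views taken before and after release.
- **Timer mark:** measured at the same place before and after, to within about 1 mm.
- **Rack:** I carried it upright, put it down about 50 mm short, and slid it in until the stops pushed back with about 14 N. I then released it and withdrew the arm clear of everything.
- **Rack position:** it measures about 1 mm from home both along and across the rails.
- **Switch lever:** pressed in by about 0.3 rad by my measurement.
- **Bystanders:** all stand where they were in the last side picture, which I judged by eye.

Three readings did not agree fully:
- **Rack end:** its top rim measured 2 to 5 mm short of the stops. I put this down to the rim being seen inset and to dark pads on the stops, since the push force, the vial caps and the lever all indicated fully home.
- **Cap height:** two views gave about 60 mm, where the text says 65 mm.
- **Gripping the ring:** this pushed up on the tool with 20 to 30 N. I regripped higher in case the tips were on the flange. The push came back, so I took it for the pads swinging as they closed, and it went away once the ring was turning.

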